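# Close the filter housing and set the flow valve

## Robot

A 6-joint arm with a two-finger parallel gripper is mounted at the origin on a cart in front of the work surface, level with it; the furniture and walls round the work are solid. World frame = base frame: x ahead of the robot, y to its left, z up, the work surface at z = 0. Lengths are in m, angles in degrees, forces in N, time in s.
With the tool pointing down it reaches from about 0.4 to 0.825 m from the base axis. Payload 7 kg.
Tool frame: the origin (TCP) lies between the finger pads; the fingertips stand 19 mm ahead of it and the grasp point (between the pads) is the TCP; x points along the fingers, y is the direction in which the jaws open and shut, and the axes are right-handed (so a half turn about x gives the same grasp; the last joint's range is limited). The gripper opens to 88 mm and grips with 3 to 60 N. Pads are 19 mm wide; open, the fingers measure 130 mm over their backs; the gripper's body (78 mm by 193 mm) begins 47 mm behind the grasp point.
Start: joints at [91.736, 20.546, 0.682, 0, -70.136, -16.507], TCP at [0.172, 0.653, 0.223] pointing down, gripper open.
Joint ranges: [-176.03, 176.03], [-82.01, 121.73], [-58.28, 71.71], [-173.87, 95.51], [-174.79, -0.11], [-173.66, 173.66]. Speed limits (degrees/s): [136.94, 136.94, 172.46, 180, 180, 180].

## Interface

Orientations are given as [roll, pitch, yaw] about the fixed x, y, z axes, in that order (R = Rz(yaw) Ry(pitch) Rx(roll)).
In Python, from plant import * gives the robot as it stands.
- The arm moves only by the tool step_arm, never from a script. Its argument "steps" is a list of rows, each a list of 2 entries, a list of its own where there are three numbers: the shift along the tool's x, y, z in units of 0.02 m (1.0 is 0.02 m), then the turn about the tool's x in units of 6 degrees (1.0 is 6 degrees). A call has 1 to 20 rows; each row shifts and turns the commanded pose from where the row before left it, along the tool's axes as they then stand; what a row does not reach is not made up. A row lasts 1/12 s, in which the tool goes at most 41.7 mm and 7.16 degrees, less where a joint would pass 70% of its speed; a pose out of reach is approached as far as the arm can. A call with a number of a shift or a turn outside -1 to 1 is refused whole. A call with a gripper value outside its range is refused whole. "fingers" is the closure, from 0 (fully open) to 1 (shut), set as the call begins (left out, the last holds). The fingers move at their own pace and stop on an object; "grip_force" is the grip in N (left out, the last holds). Time passes only in rows, so rows that do not move let the fingers close. It gives the time, the measured TCP pose, the force and the opening at its end, in the units of the state.
- get_state(): the state, without advancing time (a new reading comes with each control period).
- capture(name): name is "scene" or "top" or "wrist"; returns the picture (384x512x3 uint8, blue, green, red); there is no depth.
- camera_model(name): a dict with "intrinsics" (3x3 intrinsics, pixels), "dist_coeffs" ([k1, k2, p1, p2, k3] as OpenCV has them; the pictures are not rectified), "rvec" (rotation vector, rad) and "tvec" (3), from world to camera coordinates, as OpenCV has them. Camera axes: x right, y down, z forward; pixel columns grow to the right and rows downward; lengths in m; the calibration is good to about 2 mm. A picture is of the moment at which its call begins: read the wrist's pose just before it. camera_model takes no time and is no camera call; for the wrist camera it gives the pose at the moment of the call.
- close_job(): hands the job in, once; it reports no verdict.
The state is a dict: "time_s": time; "joints": joint angles; "qd": joint speeds; "joint_torque": joint torques, N m; "tcp_pos": TCP position; "eef_rot": TCP orientation; "contact_force": force on the tool from outside, world axes, zero at the start; "moment": the same for the moment, N m; "gripper_width": finger opening in m.
Only numpy, scipy, OpenCV 4.12 (cv2) and the standard library are available. Lean on these libraries where they do the work, as an engineer would, in place of code of your own. Each camera call takes 0.05 s, during which the arm holds its last target.

## Task

The spray line is going back into service: first swing the blue upper half of the filter housing down until its edge sits flush on the grey lower half. Then wind the red valve wheel clockwise all the way to its stop and back it off exactly two full turns (to within about 15 degrees). Finish with the gripper still holding the wheel's black upright handle there, keeping the housing shut and leaving the jar, the cream tin and the tape roll where they stand.

Things in the scene. Friction and masses are not known exactly. Their poses are not given: they have to be found in the camera images.
- board: Fixed aluminium plate, 130 x 320 x 12 mm, lying on the table. Origin: centre of its underside; its x axis points away from the robot (short side), y along the 320 mm side to the left, z up. In this frame (mm) a brass pipe runs along y at x 30, z 75; the filter housing is centred on it at y +85 (100 mm long along y, outer radius 26, rim flanges from x -5 to 65); the valve stands on it at y -90. It cannot move.
- cover (a joint): Opening angle (rad) of the blue upper half of the filter housing: 0 = closed, rims edge to edge (a hard stop); about 1.57 = standing upright; 1.8 = fully open. Starts between 1.1 and 1.6. Its hinge runs along the board's y axis on the far (+x) side; the hinge is stiff, so the half stays where it is left, and takes about 2 to 5 N at the bar to move.
- hinge_line (a point): Middle of the housing's hinge line (it runs along the board's y axis), at the height where the rims meet, 75 mm above the table.
- cover_bar (a point): Middle of the round steel cross-bar handle of the blue half: 10 mm thick, 86 mm long along the board's y axis, 105 mm from the hinge line, standing 27 mm clear in front of the shell's flange; carried by two 8 mm arms at its ends. It points up when the half is open and towards the robot, 78 mm above the table, when it is closed; its arc goes over the top towards the robot. Can be pinched across x from above and will turn in the grip.
- valve_wheel (a joint): Angle (rad) of the red handwheel, on a vertical axis: 0 = closed, at its hard stop; it grows when turned counterclockwise as seen from above (opening); 6.283 per turn; range 0 to 25.1 (four turns). Two turns open = 12.566. Starts 0.45 to 1.3 turns open. Moves with about 2 N at the handle and stays where it is left; it does not rise or sink.
- wheel_centre (a point): On the wheel's vertical axis, at the top of its hub, 131 mm above the table. The wheel's rim is 102 mm across outside, 10 mm thick, its top 128 mm above the table; a 5 mm high stud of 10 mm diameter stands on the hub.
- crank_handle: Black upright round handle on the wheel's rim, 16 mm diameter, 56 mm tall, its axis 42 mm from the wheel's axis. Origin: centre of its underside, 130 mm above the table. It revolves freely on its own pin, so a gripper holding it need not turn as it is wound round. With the wheel at its stop it lies on the board's +x side of the wheel's axis.
- handle_mid (a point): On the axis of the black handle, 30 mm above its underside (160 mm above the table): the height to grip.
- spirit_jar: Bystander: clear jar with red lid, 62 mm diameter, 86 mm tall, standing left of the board. Origin: centre of its underside.
- cream_tin: Bystander: cream paint tin, 72 mm diameter, 71 mm tall, standing right of the board. Origin: centre of its underside.
- tape_roll: Bystander: roll of masking tape, 104 mm across, 25 mm high, lying right of the tin. Origin: centre of its underside.

How it is judged:
By the outcome, as a careful person would: the job done as asked, in the order asked, and still so for the second after the job is handed in, while the arm keeps its last pose, push and grip.
It also fails if it takes over 72 s, if anything falls off the work surface, if the arm or the gripper's body presses on something with over 40 N, if the wrist force passes 120 N, or if a joint passes its speed limit or range.

## Working session

There is one attempt and no reset: what is moved stays moved. The work goes in short steps, Python scripts to look and compute and a tool call to move; the robot and the scene stay as the last step left them, time stands still between calls to the robot, and variables do not carry over. Pictures are saved under pics/ and viewed, and the job is handed in when it is done.

Besides the shell and the picture viewer there is one more tool, called after "Call:" in YAML: its name, and indented under it one key for each argument. step_arm: Moves the arm, as the interface text tells. Its arguments: {"type":"object","properties":{"steps":{"type":"array","items":{"type":"array"}},"fingers":{"type":"number"},"grip_force":{"type":"number"}},"required":["steps"]}

```bash
ls; mkdir -p pics
python3 - <<'E'
from plant import *
import cv2,json
print(get_state())
for n in("scene","top","wrist"):
    m=camera_model(n); print(n,m)
    cv2.imwrite(f"pics/{n}0.png",capture(n))
E
```

```text
pics
{'time_s': 0.0, 'joints': array([ 9.17344072e+01,  2.05903751e+01,  6.33355377e-01, -2.20116875e-02,
       -7.01348774e+01, -1.65052763e+01]), 'qd': array([-0.03603344,  0.00325422, -0.03331627, -0.0515917 ,  0.07068926,
        0.01632973]), 'joint_torque': array([ 1.19692344e-03, -5.82726717e+01,  2.93046874e+01,  6.99694365e+00,
        6.94389077e-03, -1.56068609e-04]), 'tcp_pos': array([0.17200115, 0.65220155, 0.22232552]), 'eef_rot': array([  93.81734245,   89.90580131, -100.96102297]), 'contact_force': array([0.19574749, 0.19031558, 0.82048638]), 'moment': array([-0.06629622,  0.01666171, -0.02994162]), 'gripper_width': 0.0878616779901511}
scene {'intrinsics': array([[425.17905742,   0.        , 254.59307876],
       [  0.        , 425.17905742, 185.67331341],
       [  0.        ,   0.        ,   1.        ]]), 'dist_coeffs': array([-0.12839598,  0.        ,  0.        ,  0.        ,  0.        ]), 'rvec': array([ 0.61253413, -2.63189399,  1.23040252]), 'tvec': array([0.36188021, 0.34923424, 0.87153908])}
top {'intrinsics': array([[363.26817297,   0.        , 257.75878656],
       [  0.        , 363.26817297, 193.25331197],
       [  0.        ,   0.        ,   1.        ]]), 'dist_coeffs': array([-0.10332346,  0.        ,  0.        ,  0.        ,  0.        ]), 'rvec': array([ 2.09896515, -2.14268508,  0.20706422]), 'tvec': array([-0.17735409,  0.5371643 ,  1.11224951])}
wrist {'intrinsics': array([[275.73775117,   0.        , 256.05358502],
       [  0.        , 275.73775117, 194.6262298 ],
       [  0.        ,   0.        ,   1.        ]]), 'dist_coeffs': array([0.01179936, 0.        , 0.        , 0.        , 0.        ]), 'rvec': array([-1.78727367,  2.32230048,  0.36297762]), 'tvec': array([ 0.67348433, -0.03766261,  0.39046587])}
```

View pics/scene0.png

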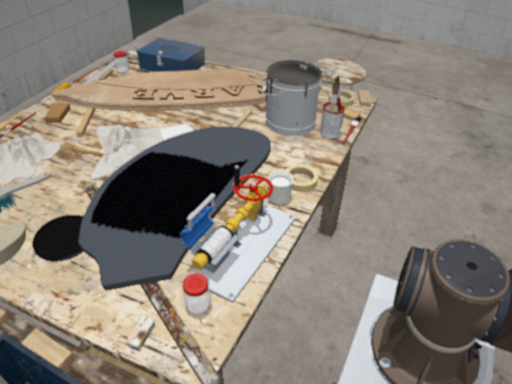

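View pics/top0.png

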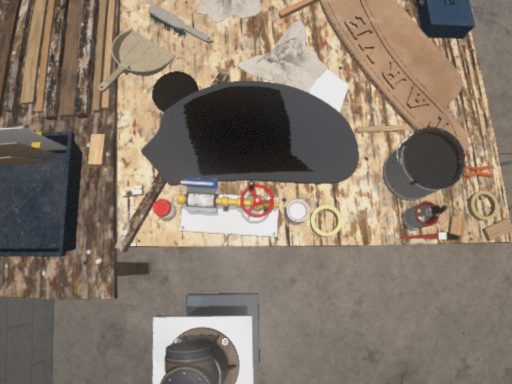

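View pics/wrist0.png

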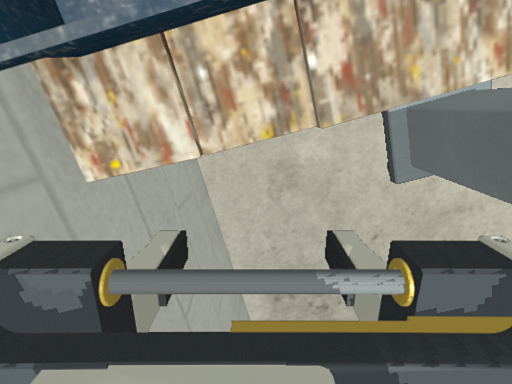

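Run:
```python
import cv2
a=cv2.imread("pics/top0.png")[160:250,140:350]; cv2.imwrite("pics/top0c.png",cv2.resize(a,None,fx=3.8,fy=3.8,interpolation=cv2.INTER_CUBIC))
a=cv2.imread("pics/scene0.png")[150:320,170:330]; cv2.imwrite("pics/scene0c.png",cv2.resize(a,None,fx=3.5,fy=3.5,interpolation=cv2.INTER_CUBIC))
```

```text
(no output)
```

View pics/top0c.png

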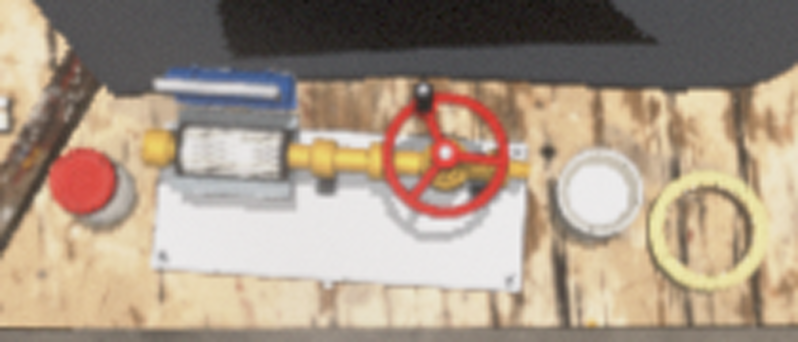

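View pics/scene0c.png

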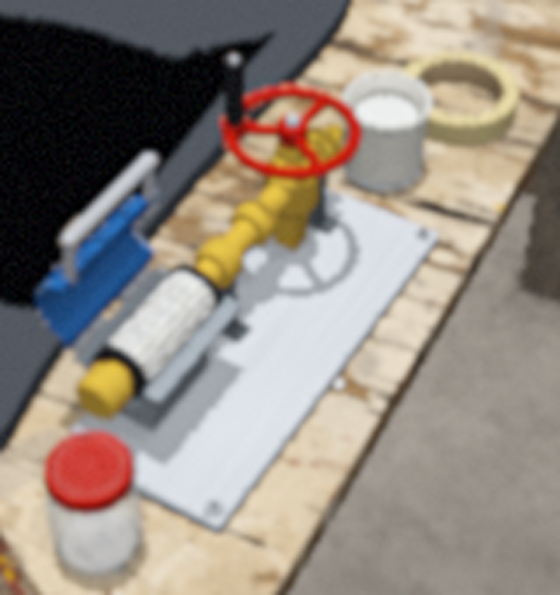

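```bash
cat > h.py <<'E'
from plant import *
import numpy as np, cv2
def ray(m,uv):
    K,d=m["intrinsics"],m["dist_coeffs"]
    p=cv2.undistortPoints(np.array([[uv]],float),K,d)[0,0]
    R=cv2.Rodrigues(m["rvec"])[0]; 
    return -R.T@m["tvec"].ravel(), (lambda v:v/np.linalg.norm(v))(R.T@np.array([p[0],p[1],1]))
def plane(m,uv,z):
    c,d=ray(m,uv); return c+d*(z-c[2])/d[2]
def tri(rs):
    A=np.zeros((3,3));b=np.zeros(3)
    for c,d in rs:
        P=np.eye(3)-np.outer(d,d);A+=P;b+=P@c
    x=np.linalg.solve(A,b); return x,[round(1000*np.linalg.norm((np.eye(3)-np.outer(d,d))@(x-c)),1) for c,d in rs]
def proj(m,X): return cv2.projectPoints(np.array(X,float).reshape(-1,3),m["rvec"],m["tvec"],m["intrinsics"],m["dist_coeffs"])[0][:,0]
E
python3 - <<'E'
from h import *
np.set_printoptions(precision=4,suppress=True)
T=camera_model("top");S=camera_model("scene")
t=lambda u,v:((u+.5)/3.8-.5+140,(v+.5)/3.8-.5+160)
s=lambda u,v:((u+.5)/3.5-.5+170,(v+.5)/3.5-.5+150)
for n,p,z in[("NL",(153,268),.012),("NR",(521,291),.012),("FR",(527,138),.012),("stud",(446,153),.136),("htop",(422,90),.186),("jar",(84,181),.086),("tin",(598,192),.071),("tape",(707,231),.025)]: print(n,plane(T,t(*p),z))
for n,p,z in[("NL",(218,528),.012),("NR",(438,233),.012),("stud",(292,122),.136),("htop",(233,60),.186)]: print("S",n,plane(S,s(*p),z))
for n,a,b in[("barL",(157,84),(68,242)),("barR",(279,92),(151,158)),("htop",(422,90),(233,60)),("stud",(446,153),(292,122))]:print(n,tri([ray(T,t(*a)),ray(S,s(*b))]))
E
```

```text
NL [0.4235 0.0687 0.012 ]
NR [ 0.3978 -0.2472  0.012 ]
FR [ 0.5307 -0.2564  0.012 ]
stud [ 0.497  -0.1854  0.136 ]
htop [ 0.5364 -0.1684  0.186 ]
jar [0.4885 0.1112 0.086 ]
tin [ 0.4733 -0.3099  0.071 ]
tape [ 0.4443 -0.4071  0.025 ]
S NL [0.4232 0.0737 0.012 ]
S NR [ 0.3977 -0.2443  0.012 ]
S stud [ 0.4955 -0.1802  0.136 ]
S htop [ 0.5365 -0.1682  0.186 ]
barL (array([0.5464, 0.0323, 0.1796]), [np.float64(0.4), np.float64(0.4)])
barR (array([ 0.5396, -0.0599,  0.1782]), [np.float64(0.7), np.float64(0.7)])
htop (array([ 0.5365, -0.1683,  0.1859]), [np.float64(0.1), np.float64(0.1)])
stud (array([ 0.4979, -0.1854,  0.1312]), [np.float64(0.1), np.float64(0.1)])
```

```bash
cat >> h.py <<'E'
from scipy.spatial.transform import Rotation as Ro
np.set_printoptions(precision=4,suppress=True)
def pose():
    s=get_state(); return s,s["tcp_pos"],Ro.from_euler("xyz",s["eef_rot"],degrees=True).as_matrix()
YAW=-4.65
bx=np.array([np.cos(np.radians(YAW)),np.sin(np.radians(YAW)),0]);by=np.array([-bx[1],bx[0],0])
def bw(x,y,z): return np.array([.4754,-.0931,0])+x*bx+y*by+np.array([0,0,z])   # m
def to(*pts):
    s,p,R=pose(); print("t",s["time_s"],"p",p,"w",s["gripper_width"],"F",s["contact_force"])
    print("tool y dir deg",np.degrees(np.arctan2(R[1,1],R[0,1])),"x",R[:,0])
    for q in pts:
        print(q,"units",R.T@(np.array(q)-p)/.02); p=np.array(q)
E
python3 - <<'E'
from h import *
to((.2,.42,.27),(.4,.2,.27),(.543,-.014,.26))
print(bw(.03,-.09,0),bw(.068,.085,0))
E
```

```text
t 0.15 p [0.172  0.6524 0.2226] w 0.08767387451362099 F [ 0.9689 -0.187   0.3428]
tool y dir deg -104.77400589305833 x [-0.0002 -0.0012 -1.    ]
(0.2, 0.42, 0.27) units [-2.358  10.8801 -4.3152]
(0.4, 0.2, 0.27) units [  0.0114   8.0863 -12.4745]
(0.543, -0.014, 0.26) units [ 0.5116  8.5223 -9.6421]
[ 0.498  -0.1852  0.    ] [ 0.5501 -0.0139  0.    ]
```

Call:
step_arm:
  steps:
    - [[-0.22, 0.99, -0.39], 0]
    - [[-0.22, 0.99, -0.39], 0]
    - [[-0.22, 0.99, -0.39], 0]
    - [[-0.22, 0.99, -0.39], 0]
    - [[-0.22, 0.99, -0.39], 0]
    - [[-0.22, 0.99, -0.39], 0]
    - [[-0.22, 0.99, -0.39], 0]
    - [[-0.22, 0.99, -0.39], 0]
    - [[-0.22, 0.99, -0.39], 0]
    - [[-0.22, 0.99, -0.39], 0]
    - [[-0.22, 0.99, -0.39], 0]

```text
time_s: 1.07
tcp_pos: [0.1996, 0.4189, 0.2717]
eef_rot: [80.1, 90.0, -114.7]
contact_force: [0.2, -0.7, 0.5]
gripper_width: 0.0877
```

Call:
step_arm:
  steps:
    - [[0, 0.62, -0.96], 0]
    - [[0, 0.62, -0.96], 0]
    - [[0, 0.62, -0.96], 0]
    - [[0, 0.62, -0.96], 0]
    - [[0, 0.62, -0.96], 0]
    - [[0, 0.62, -0.96], 0]
    - [[0, 0.62, -0.96], 0]
    - [[0, 0.62, -0.96], 0]
    - [[0, 0.62, -0.96], 0]
    - [[0, 0.62, -0.96], 0]
    - [[0, 0.62, -0.96], 0]
    - [[0, 0.62, -0.96], 0]
    - [[0, 0.62, -0.96], 0]

```text
time_s: 2.15
tcp_pos: [0.4003, 0.1996, 0.2717]
eef_rot: [-65.2, 90.0, 100.0]
contact_force: [0.0, 1.0, 0.2]
gripper_width: 0.0875
```

Call:
step_arm:
  steps:
    - [[0, 0, 0], 1]
    - [[0, 0, 0], 1]
    - [[0, 0, 0], 1]
    - [[0, 0, 0], 1]
    - [[0, 0, 0], 1]
    - [[0, 0, 0], 1]
    - [[0, 0, 0], 1]
    - [[0, 0, 0], 1]
    - [[0, 0, 0], 1]
    - [[0, 0, 0], 1]
    - [[0, 0, 0], 1]
    - [[0, 0, 0], 1]
    - [[0, 0, 0], 1]
    - [[0, 0, 0], 0.32]
    - [[0, 0, 0], 0]

```text
time_s: 3.4
tcp_pos: [0.3996, 0.2005, 0.2715]
eef_rot: [122.7, 90.0, -152.1]
contact_force: [0.3, 0.2, 0.4]
gripper_width: 0.0874
```

Run:
```python
from h import *
to((.543,-.014,.26),(.543,-.014,.19))
to((.490,-.014,.26))
```

```text
t 3.4 p [0.3996 0.2005 0.2715] w 0.08739411214886798 F [0.2918 0.2447 0.378 ]
tool y dir deg 175.22003109328767 x [-0.0003 -0.0001 -1.    ]
(0.543, -0.014, 0.26) units [  0.5754  -8.0382 -10.0921]
(0.543, -0.014, 0.19) units [ 3.5    -0.0009  0.0006]
t 3.4 p [0.3996 0.2005 0.2715] w 0.08739411214886798 F [0.2918 0.2447 0.378 ]
tool y dir deg 175.22003109328767 x [-0.0003 -0.0001 -1.    ]
(0.49, -0.014, 0.26) units [  0.5761  -5.3974 -10.3129]
```

Call:
step_arm:
  steps:
    - [[0, -0.8, -1], 0]
    - [[0, -0.8, -1], 0]
    - [[0, -0.8, -1], 0]
    - [[0, -0.8, -1], 0]
    - [[0, -0.8, -1], 0]
    - [[0, -0.8, -1], 0]
    - [[0, -0.8, -1], 0]
    - [[0, -0.8, -1], 0]
    - [[0, -0.8, -1], 0]
    - [[0, -0.84, -1.0], 0]
    - [[0, 0, -0.09], 0]
    - [[0, 0, 0], 0]

```text
time_s: 4.4
tcp_pos: [0.5437, -0.0148, 0.2709]
eef_rot: [108.9, 89.9, -165.9]
contact_force: [0.3, -0.3, -0.5]
gripper_width: 0.0877
```

Run:
```python
from h import *
import pickle
to((.543,-.014,.188))
m=camera_model("wrist");i=capture("wrist");cv2.imwrite("pics/w1.png",i);pickle.dump(m,open("w1.pkl","wb"))
print(proj(m,[[.5464,.0323,.1796],[.5396,-.0599,.1782],[.498,-.1852,.136],[.5365,-.1683,.186]]))
```

```text
t 4.4 p [ 0.5437 -0.0148  0.2709] w 0.08765903682498095 F [ 0.3245 -0.2557 -0.4662]
tool y dir deg 175.24971193155102 x [-0.0015 -0.0004 -1.    ]
(0.543, -0.014, 0.188) units [4.1453 0.0311 0.0391]
[[257.9248 242.0036]
 [257.0897 150.815 ]
 [290.8076   3.3899]
 [249.4974  11.099 ]]
```

View pics/w1.png

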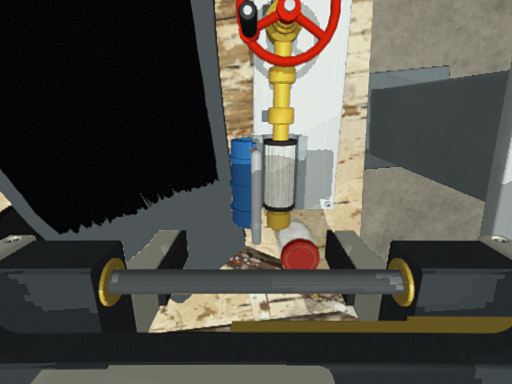

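Call:
step_arm:
  steps:
    - [[0.8, 0, 0], 0]
    - [[0.8, 0, 0], 0]
    - [[0.8, 0, 0], 0]
    - [[0.8, 0, 0], 0]
    - [[0.6, 0.03, 0.04], 0]
    - [[0.34, 0, 0], 0]
    - [[0, 0, 0], 0]

```text
time_s: 5.03
tcp_pos: [0.5419, -0.0121, 0.1877]
eef_rot: [103.3, 89.9, -171.3]
contact_force: [-1.0, 0.4, -0.3]
gripper_width: 0.0875
```

Call:
step_arm:
  steps:
    - [[0, 0, 0], 0]
    - [[0, 0, 0], 0]
    - [[0, 0, 0], 0]
    - [[0, 0, 0], 0]
    - [[0, 0, 0], 0]
    - [[0, 0, 0], 0]
    - [[0, 0, 0], 0]
    - [[0, 0, 0], 0]
  fingers: 1
  grip_force: 15

```text
time_s: 5.7
tcp_pos: [0.543, -0.0128, 0.1889]
eef_rot: [-58.7, 90.0, 26.7]
contact_force: [0.0, -0.4, -0.4]
gripper_width: 0.0397
```

Run:
```python
from h import *
to()
cv2.imwrite("pics/w2.png",capture("wrist"))
# arc plan, board-frame, bar center rel hinge; angle from a0=86 to 1.6 deg
import math
a0=86.;n=17
L=105.
P=lambda a:np.array([-L*math.cos(math.radians(a)),L*math.sin(math.radians(a))])
A=np.linspace(a0,1.6,n+1)
for i in range(n):
    d=P(A[i+1])-P(A[i]); print(round(A[i+1],1),"x(down)",round(-d[1]/20,2),"y(-bx)",round(-d[0]/20,2))
```

```text
t 5.7 p [ 0.543  -0.0128  0.1889] w 0.03969502766221079 F [ 0.0036 -0.4105 -0.38  ]
tool y dir deg 175.303604079478 x [ 0.0001  0.     -1.    ]
81.0 x(down) 0.05 y(-bx) 0.45
76.1 x(down) 0.09 y(-bx) 0.45
71.1 x(down) 0.13 y(-bx) 0.44
66.1 x(down) 0.17 y(-bx) 0.42
61.2 x(down) 0.2 y(-bx) 0.41
56.2 x(down) 0.24 y(-bx) 0.39
51.2 x(down) 0.27 y(-bx) 0.37
46.3 x(down) 0.3 y(-bx) 0.34
41.3 x(down) 0.33 y(-bx) 0.31
36.4 x(down) 0.35 y(-bx) 0.29
31.4 x(down) 0.38 y(-bx) 0.25
26.4 x(down) 0.4 y(-bx) 0.22
21.5 x(down) 0.42 y(-bx) 0.18
16.5 x(down) 0.43 y(-bx) 0.15
11.5 x(down) 0.44 y(-bx) 0.11
6.6 x(down) 0.45 y(-bx) 0.07
1.6 x(down) 0.45 y(-bx) 0.03
```

View pics/w2.png

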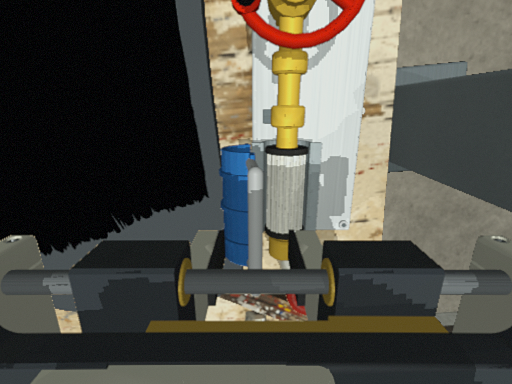

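Call:
step_arm:
  steps:
    - [[0, 0, 0], 0]
    - [[0, 0, 0], 0]
    - [[0, 0, 0], 0]
    - [[0, 0, 0], 0]
    - [[0, 0, 0], 0]
    - [[0, 0, 0], 0]
    - [[0, 0, 0], 0]
    - [[0, 0, 0], 0]

```text
time_s: 6.42
tcp_pos: [0.543, -0.0127, 0.1889]
eef_rot: [89.0, 90.0, 174.4]
contact_force: [0.2, -0.0, 0.0]
gripper_width: 0.0005
```

Call:
step_arm:
  steps:
    - [[0.05, 0.45, 0], 0]
    - [[0.09, 0.45, 0], 0]
    - [[0.13, 0.44, 0], 0]
    - [[0.17, 0.42, 0], 0]

```text
time_s: 6.75
tcp_pos: [0.5066, -0.0099, 0.1799]
eef_rot: [-21.4, 90.0, 64.0]
contact_force: [0.5, -0.0, -0.4]
gripper_width: 0.0003
```

Run:
```python
from h import *
to()
cv2.imwrite("pics/w3.png",capture("wrist"))
```

```text
t 6.75 p [ 0.5066 -0.0099  0.1799] w 0.0003085318862143209 F [ 0.4746 -0.0139 -0.4219]
tool y dir deg 175.30858460028068 x [ 0.0001  0.0001 -1.    ]
```

View pics/w3.png

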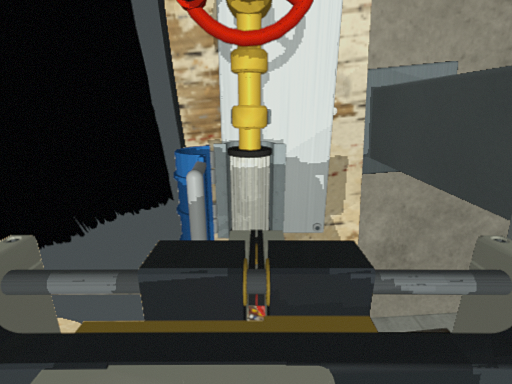

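Run:
```python
from h import *
import pickle
m=camera_model("wrist");w=pickle.load(open("w1.pkl","rb"))
s,p,R=pose()
print("cam",ray(m,(256,194))," w1cam",ray(w,(256,194)))
print("tcp,tip px",proj(m,[p,p+R@[.019,0,0]]))
print(proj(m,[[.5464,.0323,.1796],[.5396,-.0599,.1782]]))
T=camera_model("top");t=lambda u,v:((u+.5)/3.8-.5+140,(v+.5)/3.8-.5+160)
# right end: w1 (257,138), w3 (196,170), top
print(tri([ray(w,(257,138)),ray(m,(196,171)),ray(T,t(279,92))]))
print(tri([ray(w,(257,138)),ray(m,(196,171))]))
print(tri([ray(w,(256,243)),ray(T,t(157,84))]))
a=cv2.imread("pics/w3.png")[120:330,130:370];cv2.imwrite("pics/w3c.png",cv2.resize(a,None,fx=2.7,fy=2.7))
i=capture("scene")[150:320,170:330];cv2.imwrite("pics/s3c.png",cv2.resize(i,None,fx=3.5,fy=3.5,interpolation=cv2.INTER_CUBIC))
```

```text
cam (array([ 0.4987, -0.0945,  0.34  ]), array([ 0.0247,  0.304 , -0.9524]))  w1cam (array([ 0.5375, -0.0992,  0.4318]), array([ 0.0249,  0.3032, -0.9526]))
tcp,tip px [[257.2167 242.8106]
 [257.1245 230.2298]]
[[202.8097 301.8818]
 [192.711  171.8849]]
(array([ 0.5371, -0.0651,  0.186 ]), [np.float64(7.3), np.float64(3.5), np.float64(4.0)])
(array([ 0.5365, -0.0679,  0.1907]), [np.float64(5.3), np.float64(5.3)])
(array([0.5478, 0.0331, 0.1788]), [np.float64(0.9), np.float64(0.9)])
```

View pics/s3c.png

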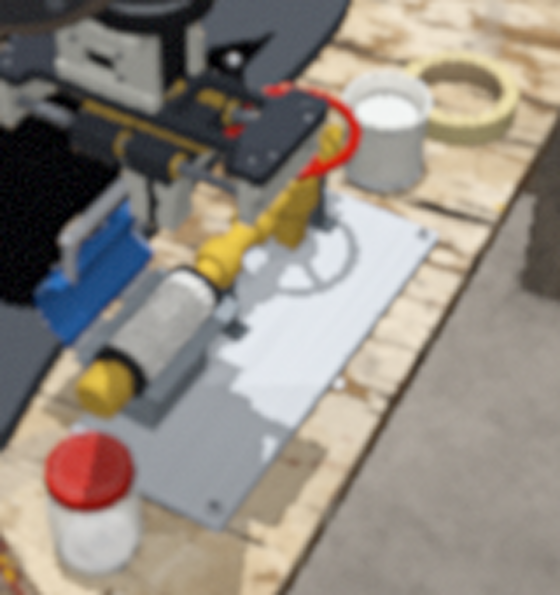

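View pics/w3c.png

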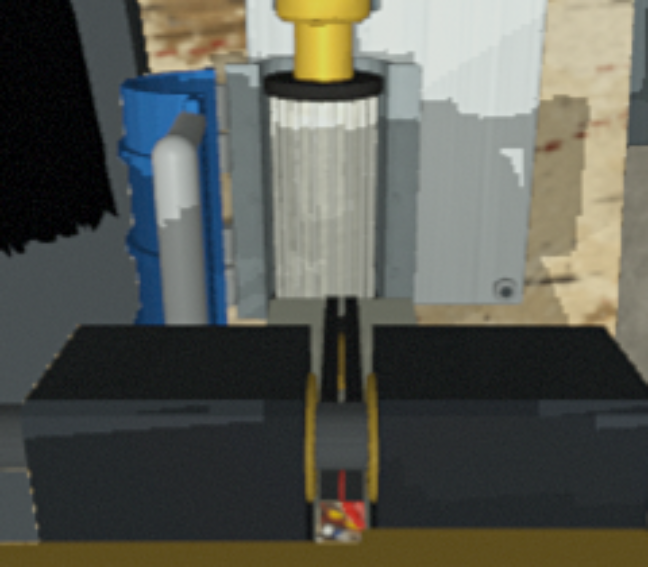

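Run:
```python
import cv2
a=cv2.imread("pics/w2.png")[120:330,170:340];b=cv2.imread("pics/w1.png")[120:330,170:340]
cv2.imwrite("pics/w12c.png",cv2.resize(cv2.hconcat([b,a]),None,fx=2.35,fy=2.35,interpolation=cv2.INTER_CUBIC))
```

```text
(no output)
```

View pics/w12c.png

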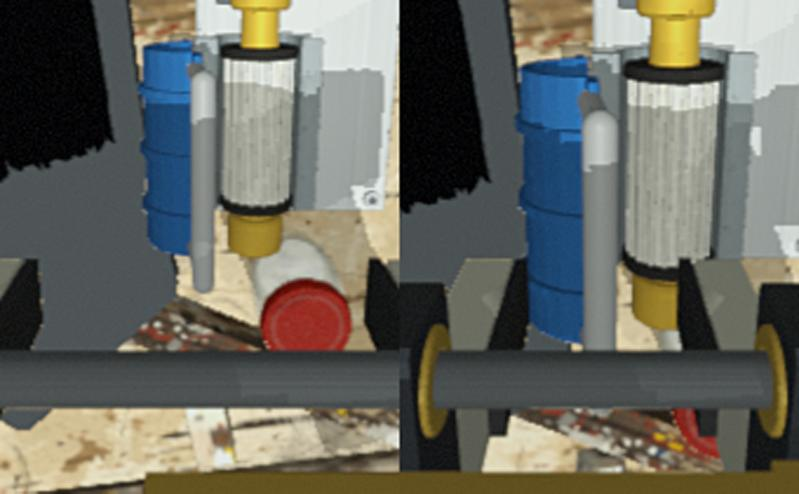

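Run:
```python
from h import *
m=camera_model("scene");s,p,R=pose()
f=lambda X:((proj(m,X)+.5-np.array([170,150]))*3.5)
print(p,"scene crop px: tcp,tip",f([p,p+R@[.019,0,0]]))
print("bar ends",f([[.5464,.0323,.1796],[.5396,-.0599,.1782]]))
i=cv2.imread("pics/s3c.png")[120:300,20:300];cv2.imwrite("pics/s3d.png",cv2.resize(i,None,fx=2.8,fy=2.8,interpolation=cv2.INTER_CUBIC))
```

```text
[ 0.5059 -0.0099  0.1797] scene crop px: tcp,tip [[159.2085 220.4912]
 [160.5424 242.265 ]]
bar ends [[ 67.7711 242.3092]
 [152.581  158.7875]]
```

View pics/s3d.png

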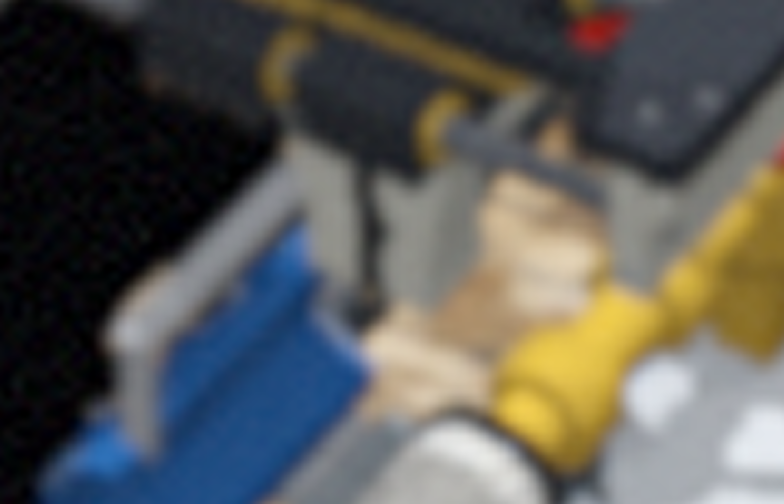

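Run:
```python
from h import *
import pickle,copy
w=pickle.load(open("w1.pkl","rb"));m=camera_model("wrist")
s,p,R=pose()
Rm=cv2.Rodrigues(m["rvec"])[0];c=-Rm.T@m["tvec"]
def at(q): 
    k=dict(m);k["tvec"]=-Rm@(c+np.array(q)-p);return k
w2=at((.543,-.0128,.1889));w3=at((.5066,-.0099,.1799))
print(tri([ray(w,(256.4,149.8)),ray(w2,(255.3,167.7)),ray(w3,(195,172))]))
print(tri([ray(w,(256.4,149.8)),ray(w3,(195,172))]))
print(tri([ray(w2,(255.3,167.7)),ray(w3,(195,172))]))
print(ray(w,(256,194))[0],ray(w2,(256,194))[0])
```

```text
(array([ 0.5401, -0.0603,  0.1791]), [np.float64(0.7), np.float64(0.2), np.float64(0.7)])
(array([ 0.54  , -0.0605,  0.1797]), [np.float64(0.7), np.float64(0.7)])
(array([ 0.5403, -0.0596,  0.1775]), [np.float64(0.3), np.float64(0.3)])
[ 0.5375 -0.0992  0.4318] [ 0.5368 -0.0973  0.3497]
```

Call:
step_arm:
  steps:
    - [[-0.9, 0, 0], 0]
    - [[-0.9, 0, 0], 0]
    - [[-0.7, 0, 0], 0]
    - [[0, -0.9, 0], 0]
    - [[0, -0.9, 0], 0]
    - [[0, -0.9, 0], 0]
    - [[0, -0.8, 0], 0]
    - [[0.7, 0, 0], 0]
    - [[0.7, 0, 0], 0]
    - [[0.45, 0, 0], 0]
    - [[0, 0, 0], 0]

```text
time_s: 7.77
tcp_pos: [0.5765, -0.0157, 0.1909]
eef_rot: [104.3, 89.8, -170.4]
contact_force: [-0.4, 0.5, 0.7]
gripper_width: 0.0005
```

Call:
step_arm:
  steps:
    - [[0, 0.25, 0], 0]
    - [[0, 0.25, 0], 0]
    - [[0, 0.1, 0], 0]
    - [[0, 0, 0], 0]

```text
time_s: 8.1
tcp_pos: [0.5655, -0.0144, 0.1942]
eef_rot: [-68.1, 89.9, 17.2]
contact_force: [0.2, -0.4, 0.5]
gripper_width: 0.0006
```

Run:
```python
from h import *
to()
cv2.imwrite("pics/w4.png",capture("wrist"))
i=capture("scene")[150:320,150:330];cv2.imwrite("pics/s4c.png",cv2.resize(i,None,fx=3.5,fy=3.5,interpolation=cv2.INTER_CUBIC))
```

```text
t 8.1 p [ 0.5655 -0.0144  0.1942] w 0.0005547399732477534 F [ 0.1874 -0.4032  0.5055]
tool y dir deg 175.33066434056573 x [ 0.0017  0.0005 -1.    ]
```

View pics/w4.png

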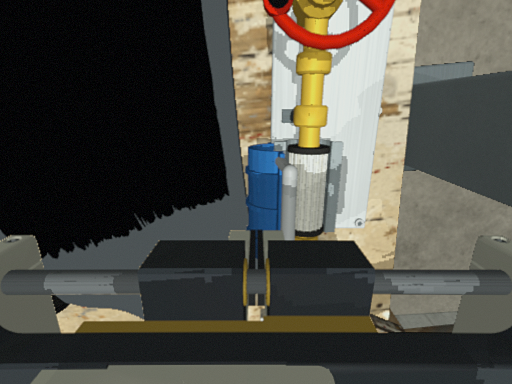

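View pics/s4c.png

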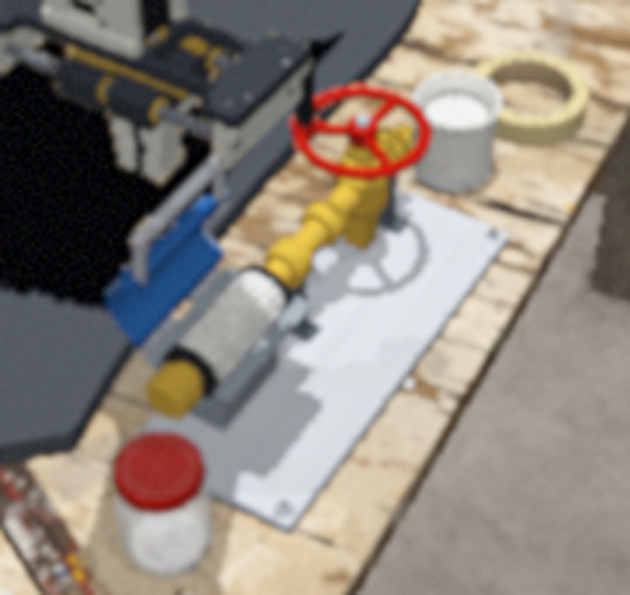

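Call:
step_arm:
  steps:
    - [[0.05, 0.25, 0], 0]
    - [[0.05, 0.25, 0], 0]
    - [[0.05, 0.25, 0], 0]
    - [[0.05, 0.25, 0], 0]
    - [[0.05, 0.25, 0], 0]

```text
time_s: 8.62
tcp_pos: [0.5401, -0.0126, 0.1879]
eef_rot: [110.9, 90.0, -163.8]
contact_force: [0.4, -0.2, 0.1]
gripper_width: 0.0004
```

Run:
```python
from h import *
to()
cv2.imwrite("pics/w5.png",capture("wrist"))
i=capture("scene")[150:320,150:330];cv2.imwrite("pics/s5c.png",cv2.resize(i,None,fx=3.5,fy=3.5,interpolation=cv2.INTER_CUBIC))
```

```text
t 8.6167 p [ 0.5401 -0.0126  0.1879] w 0.0004233685635127395 F [ 0.3766 -0.1781  0.1435]
tool y dir deg 175.3098049128327 x [-0.0002 -0.     -1.    ]
```

View pics/w5.png

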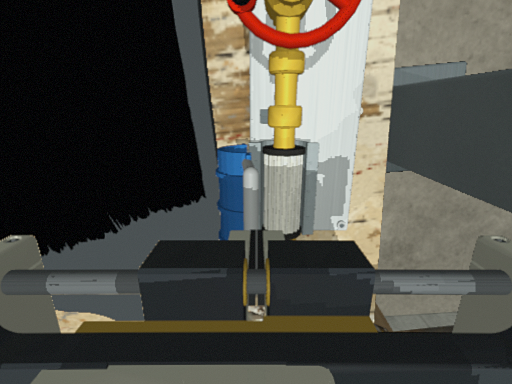

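View pics/s5c.png

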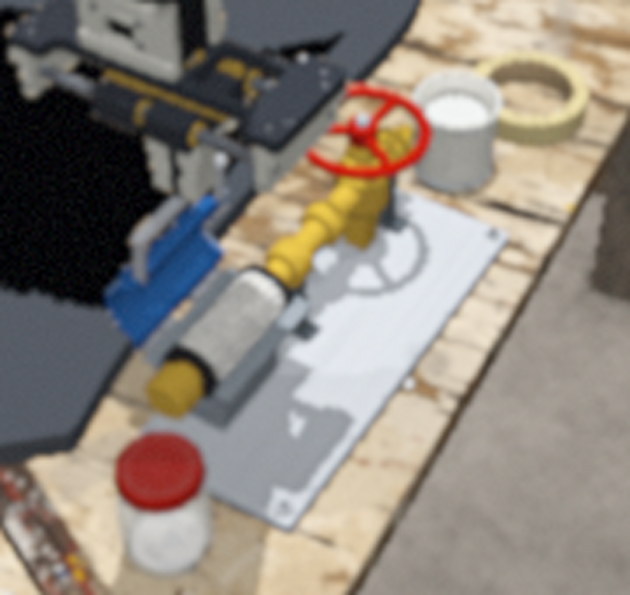

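Run:
```python
from h import *
m=camera_model("wrist");s,p,R=pose()
for d in (0,.005,.01,.015,.019,.025):
    print(d,proj(m,[p+R@[d,0,-.0095],p+R@[d,0,0],p+R@[d,0,.0095]])[:,1], proj(m,[p+R@[d,.02,-.0095]])[0])
a=cv2.imread("pics/w5.png")[130:330,160:360];cv2.imwrite("pics/w5c.png",cv2.resize(a,None,fx=3,fy=3,interpolation=cv2.INTER_CUBIC))
```

```text
0 [229.4201 242.7873 255.7339] [288.5281 229.403 ]
0.005 [226.1649 239.2361 251.9059] [287.6763 226.1473]
0.01 [223.0768 235.8645 248.2689] [286.8683 223.0589]
0.015 [220.1434 232.6593 244.8088] [286.1008 220.1251]
0.019 [217.9002 230.2069 242.1597] [285.514  217.8818]
0.025 [214.6958 226.7011 238.3703] [284.6759 214.6772]
```

View pics/w5c.png

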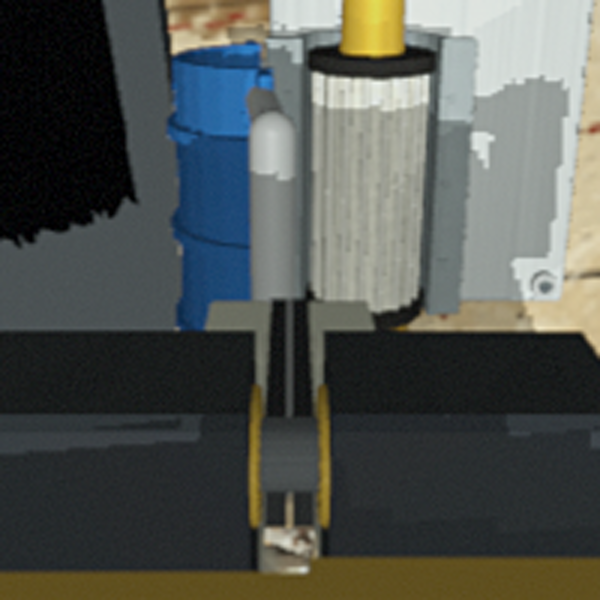

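Call:
step_arm:
  steps:
    - [[-0.7, -0.18, 0], 0]
    - [[-0.7, 0, 0], 0]
    - [[0, 0, 0], 0]
    - [[0, 0, 0], 0]
    - [[0, 0, 0], 0]
    - [[0, 0, 0], 0]
    - [[0, 0, 0], 0]
  fingers: 0.6

```text
time_s: 9.3
tcp_pos: [0.544, -0.0129, 0.2154]
eef_rot: [107.8, 89.9, -166.9]
contact_force: [0.8, 0.2, 0.1]
gripper_width: 0.0342
```

Call:
step_arm:
  steps:
    - [[0.5, 0, 0], 0]
    - [[0.5, 0, 0], 0]
    - [[0.5, 0, 0], 0]
    - [[0.4, 0, 0], 0]
    - [[0.4, 0, 0], 0]
    - [[0, 0, 0], 0]

```text
time_s: 9.8
tcp_pos: [0.5432, -0.0131, 0.1677]
eef_rot: [105.6, 89.8, -169.1]
contact_force: [-1.4, -0.3, -0.5]
gripper_width: 0.0351
```

Call:
step_arm:
  steps:
    - [[0, 0, 0], 0]
    - [[0, 0, 0], 0]
    - [[0, 0, 0], 0]
    - [[0, 0, 0], 0]
    - [[0, 0, 0], 0]
    - [[0, 0, 0], 0]
    - [[0, 0, 0], 0]
  fingers: 1
  grip_force: 15

```text
time_s: 10.38
tcp_pos: [0.5445, -0.0128, 0.1705]
eef_rot: [-73.3, 90.0, 12.0]
contact_force: [-1.8, 0.6, 2.5]
gripper_width: 0.0093
```

Run:
```python
from h import *
to()
a=capture("wrist");a=a[130:330,160:360];cv2.imwrite("pics/w6c.png",cv2.resize(a,None,fx=3,fy=3,interpolation=cv2.INTER_CUBIC))
i=capture("scene")[150:320,150:330];cv2.imwrite("pics/s6c.png",cv2.resize(i,None,fx=3.5,fy=3.5,interpolation=cv2.INTER_CUBIC))
```

```text
t 10.3833 p [ 0.5445 -0.0128  0.1705] w 0.009278054638515465 F [-1.7918  0.5655  2.4536]
tool y dir deg 175.31489319052645 x [ 0.0006  0.0001 -1.    ]
```

View pics/s6c.png

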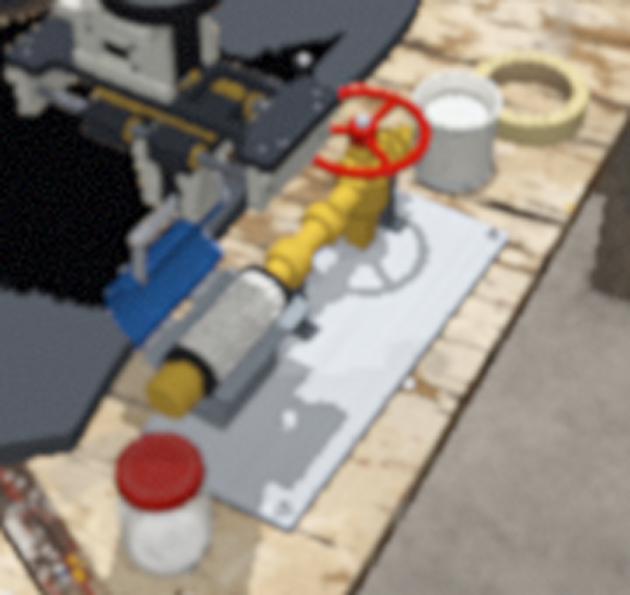

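View pics/w6c.png

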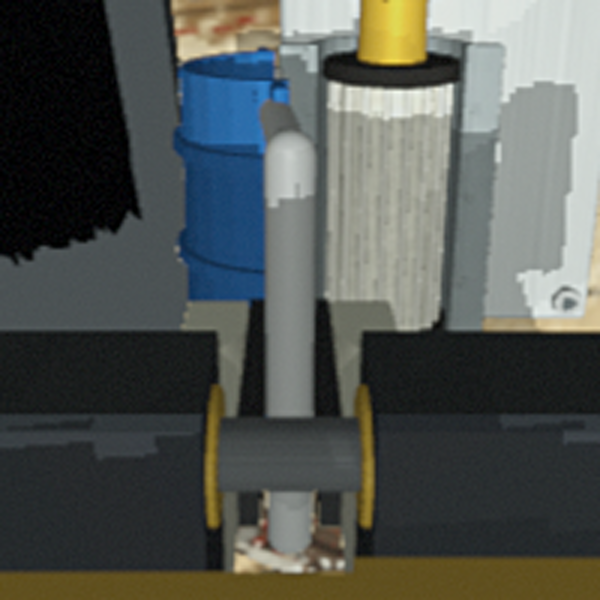

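Call:
step_arm:
  steps:
    - [[0, 0, 0], 0]
    - [[0, 0, 0], 0]
    - [[0.3, 0, 0], 0]
    - [[0, 0, 0], 0]
  fingers: 0.75

```text
time_s: 10.82
tcp_pos: [0.5437, -0.0129, 0.1627]
eef_rot: [96.6, 89.9, -178.1]
contact_force: [-0.1, 0.3, -0.3]
gripper_width: 0.0213
```

Call:
step_arm:
  steps:
    - [[0, 0, 0], 0]
    - [[0, 0, 0], 0]
    - [[0, 0, 0], 0]
    - [[0, 0, 0], 0]
    - [[0, 0, 0], 0]
  fingers: 1
  grip_force: 20

```text
time_s: 11.23
tcp_pos: [0.5444, -0.0129, 0.1639]
eef_rot: [134.6, 90.0, -140.1]
contact_force: [1.1, -0.3, -2.4]
gripper_width: 0.0092
```

Call:
step_arm:
  steps:
    - [[0.05, 0.45, 0], 0]
    - [[0.09, 0.45, 0], 0]
    - [[0.13, 0.44, 0], 0]
    - [[0.17, 0.42, 0], 0]

```text
time_s: 11.57
tcp_pos: [0.5094, -0.0098, 0.1559]
eef_rot: [-73.6, 89.9, 11.8]
contact_force: [3.0, -0.5, 1.0]
gripper_width: 0.0091
```

Run:
```python
from h import *
to()
a=capture("wrist");a=a[130:330,160:360];cv2.imwrite("pics/w7c.png",cv2.resize(a,None,fx=3,fy=3,interpolation=cv2.INTER_CUBIC))
```

```text
t 11.5667 p [ 0.5094 -0.0098  0.1559] w 0.009062059779428044 F [ 3.0442 -0.4941  0.9826]
tool y dir deg 175.32367702699892 x [ 0.0023  0.0005 -1.    ]
```

View pics/w7c.png

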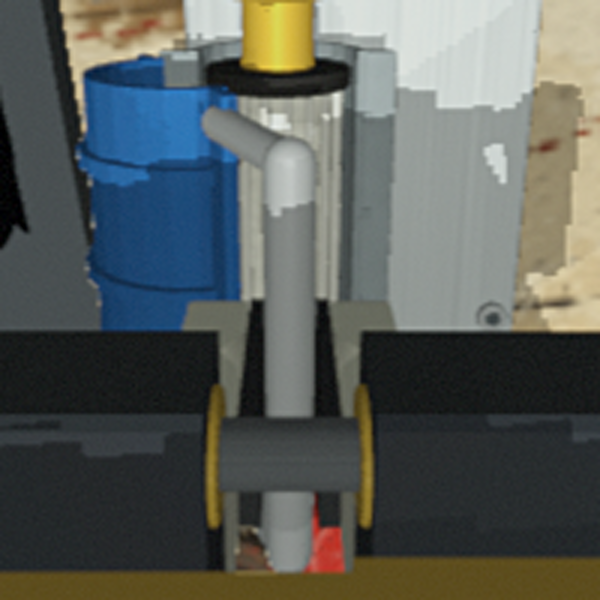

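Call:
step_arm:
  steps:
    - [[0, 0, 0], 0]
    - [[-0.3, 0, 0], 0]
    - [[0, 0, 0], 0]
  fingers: 0.8

```text
time_s: 11.87
tcp_pos: [0.5094, -0.01, 0.1621]
eef_rot: [174.6, 90.0, -100.0]
contact_force: [1.0, -0.8, 1.0]
gripper_width: 0.0171
```

Call:
step_arm:
  steps:
    - [[0, 0, 0], 0]
    - [[0, 0, 0], 0]
    - [[0, 0, 0], 0]
    - [[0, 0, 0], 0]
    - [[0, 0, 0], 0]
  fingers: 1
  grip_force: 20

```text
time_s: 12.28
tcp_pos: [0.5087, -0.0101, 0.1611]
eef_rot: [103.4, 89.9, -171.4]
contact_force: [-5.2, 0.3, 5.2]
gripper_width: 0.0092
```

Call:
step_arm:
  steps:
    - [[0.2, 0.41, 0], 0]
    - [[0.24, 0.39, 0], 0]
    - [[0.27, 0.37, 0], 0]
    - [[0.3, 0.34, 0], 0]
    - [[0.33, 0.31, 0], 0]

```text
time_s: 12.7
tcp_pos: [0.4733, -0.0069, 0.1343]
eef_rot: [-74.9, 89.9, 10.4]
contact_force: [2.3, -2.5, 1.8]
gripper_width: 0.0092
```

Call:
step_arm:
  steps:
    - [[0.35, 0.29, 0], 0]
    - [[0.38, 0.25, 0], 0]
    - [[0.4, 0.22, 0], 0]
    - [[0.42, 0.18, 0], 0]

```text
time_s: 13.03
tcp_pos: [0.454, -0.0051, 0.1027]
eef_rot: [-26.2, 90.0, 59.1]
contact_force: [2.4, 0.6, 1.9]
gripper_width: 0.0087
```

Run:
```python
from h import *
to()
a=capture("wrist");a=a[130:330,160:360];cv2.imwrite("pics/w8c.png",cv2.resize(a,None,fx=3,fy=3,interpolation=cv2.INTER_CUBIC))
i=capture("scene")[150:320,150:330];cv2.imwrite("pics/s8c.png",cv2.resize(i,None,fx=3.5,fy=3.5,interpolation=cv2.INTER_CUBIC))
```

```text
t 13.0333 p [ 0.454  -0.0051  0.1027] w 0.008710486914304913 F [2.3934 0.5714 1.9201]
tool y dir deg 175.31517632168763 x [ 0.0003  0.0005 -1.    ]
```

View pics/s8c.png

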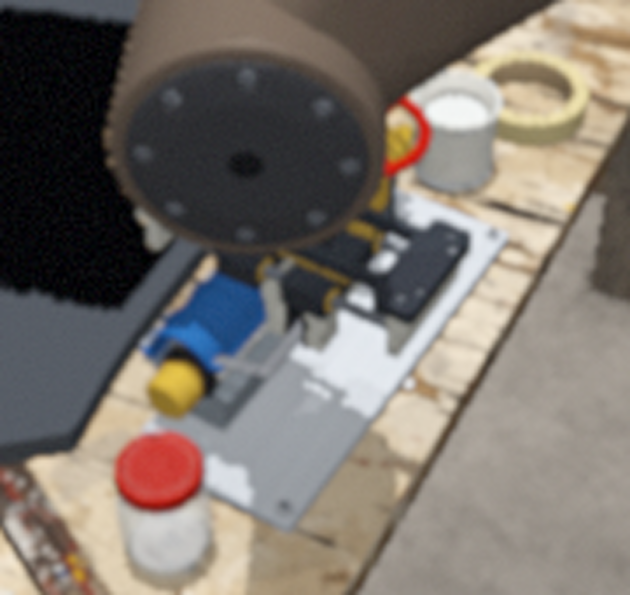

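View pics/w8c.png

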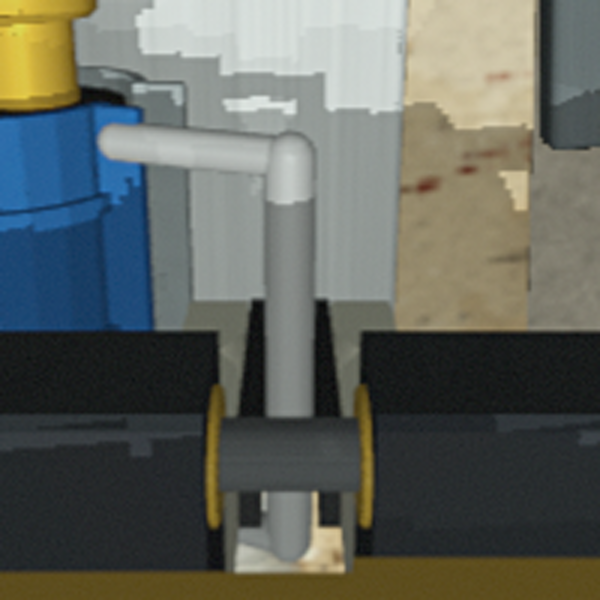

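Call:
step_arm:
  steps:
    - [[0.43, 0.15, 0], 0]
    - [[0.44, 0.11, 0], 0]
    - [[0.45, 0.07, 0], 0]
    - [[0.35, 0.03, 0], 0]
    - [[0, 0, 0], 0]

```text
time_s: 13.55
tcp_pos: [0.4466, -0.0047, 0.0683]
eef_rot: [94.7, 89.9, -180.0]
contact_force: [1.0, 5.5, -1.4]
gripper_width: 0.0094
```

Call:
step_arm:
  steps:
    - [[0.1, 0, 0], 0]
    - [[0.1, 0, 0], 0]
    - [[0.1, 0, 0], 0]
    - [[0, 0, 0], 0]

```text
time_s: 13.88
tcp_pos: [0.4465, -0.0049, 0.0641]
eef_rot: [113.0, 89.9, -161.7]
contact_force: [-7.2, 5.7, 15.9]
gripper_width: 0.0092
```

Run:
```python
from h import *
to()
a=capture("wrist");a=a[130:330,160:360];cv2.imwrite("pics/w9c.png",cv2.resize(a,None,fx=3,fy=3,interpolation=cv2.INTER_CUBIC))
```

```text
t 13.8833 p [ 0.4465 -0.0049  0.0641] w 0.009245840569580374 F [-7.1718  5.6575 15.8965]
tool y dir deg 175.326042352961 x [-0.0016 -0.0005 -1.    ]
```

View pics/w9c.png

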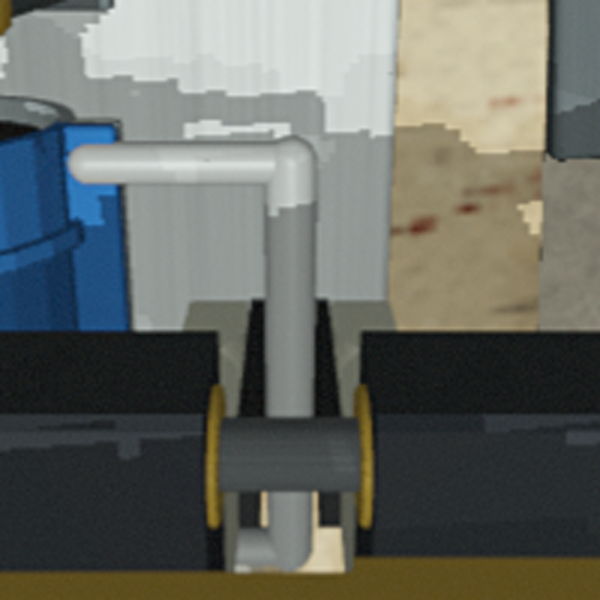

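Call:
step_arm:
  steps:
    - [[0, 0, 0], 0]
    - [[0, 0, 0], 0]
    - [[0, 0, 0], 0]
    - [[-0.3, 0, 0], 0]
    - [[-0.8, 0, 0], 0]
    - [[-1, 0, 0], 0]
    - [[-1, 0, 0], 0]
    - [[-1, 0, 0], 0]
    - [[-1, 0, 0], 0]
    - [[-1, 0, 0], 0]
    - [[-1, 0, 0], 0]
    - [[-1, 0, 0], 0]
    - [[-0.8, 0, 0], 0]
  fingers: 0.8

```text
time_s: 15.02
tcp_pos: [0.4471, -0.0052, 0.2438]
eef_rot: [-89.5, 90.0, -4.2]
contact_force: [0.8, -0.4, 0.4]
gripper_width: 0.0175
```

Run:
```python
from h import *
to((.5364,-.1683,.24))
a=capture("wrist");cv2.imwrite("pics/w10.png",a)
```

```text
t 15.0167 p [ 0.4471 -0.0052  0.2438] w 0.0174737915294648 F [ 0.7634 -0.3639  0.4158]
tool y dir deg 175.3039571402476 x [ 0.0007 -0.0001 -1.    ]
(0.5364, -0.1683, 0.24) units [ 0.193  -5.1181 -7.7637]
```

View pics/w10.png

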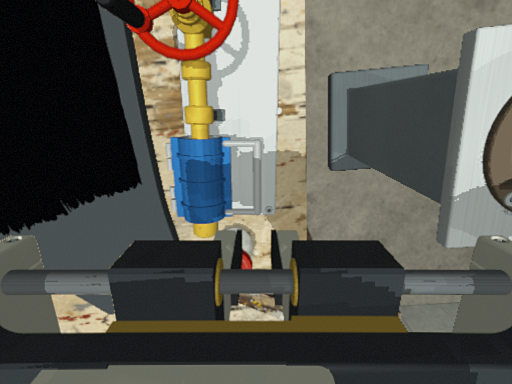

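Call:
step_arm:
  steps:
    - [[0, -0.64, -0.97], 0]
    - [[0, -0.64, -0.97], 0]
    - [[0, -0.64, -0.97], 0]
    - [[0, -0.64, -0.97], 0]
    - [[0, -0.64, -0.97], 0]
    - [[0, -0.64, -0.97], 0]
    - [[0, -0.64, -0.97], 0]
    - [[0, -0.64, -0.97], 0]
    - [[0, 0, 0], 0]
    - [[0, 0, 0], 0]
  fingers: 0.3

```text
time_s: 15.9
tcp_pos: [0.5362, -0.169, 0.2412]
eef_rot: [96.2, 89.9, -178.6]
contact_force: [-0.8, -0.5, 0.8]
gripper_width: 0.0612
```

Run:
```python
from h import *
import pickle
to((.5364,-.1683,.160))
m=camera_model("wrist");a=capture("wrist");cv2.imwrite("pics/w11.png",a);pickle.dump(m,open("w11.pkl","wb"))
print(proj(m,[[.5364,-.1683,.186],[.5364,-.1683,.13],[.498,-.1852,.136]]))
i=capture("scene")[150:320,150:330];cv2.imwrite("pics/s11c.png",cv2.resize(i,None,fx=3.5,fy=3.5,interpolation=cv2.INTER_CUBIC))
```

```text
t 15.9 p [ 0.5362 -0.169   0.2412] w 0.061216851692519995 F [-0.7623 -0.4685  0.8351]
tool y dir deg 175.1832722336777 x [-0.002 -0.    -1.   ]
(0.5364, -0.1683, 0.16) units [ 4.0587 -0.0134  0.0355]
[[256.6989 212.498 ]
 [256.4966 192.5476]
 [293.6913 174.9855]]
```

View pics/w11.png

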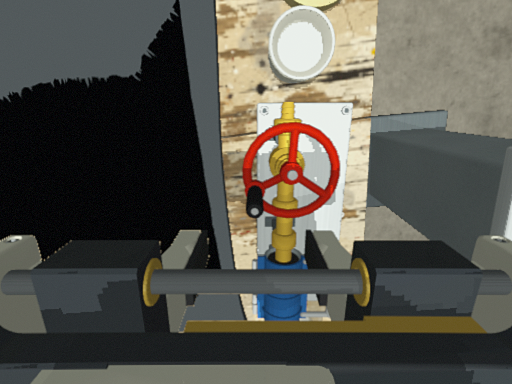

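View pics/s11c.png

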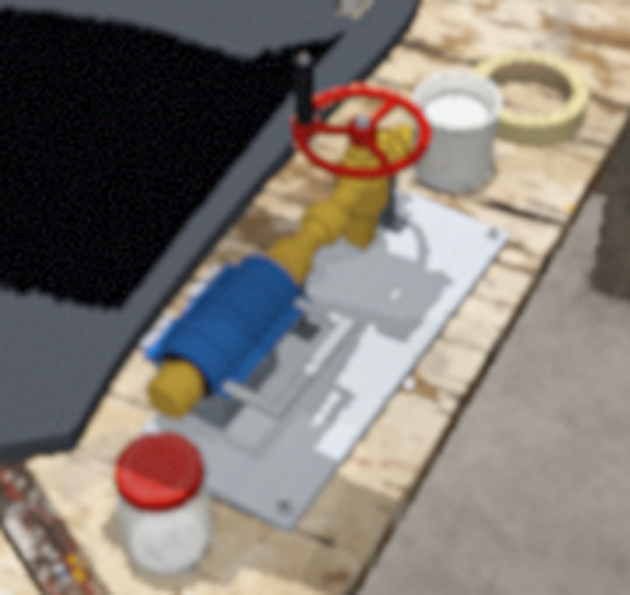

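Call:
step_arm:
  steps:
    - [[0.8, -0.06, 0], 0]
    - [[0.8, 0, 0], 0]
    - [[0.8, 0, 0], 0]
    - [[0.8, 0, 0], 0]
    - [[0.6, 0, 0], 0]
    - [[0.4, 0, 0], 0]
    - [[0, 0, 0], 0]

```text
time_s: 16.58
tcp_pos: [0.5365, -0.1673, 0.1567]
eef_rot: [87.5, 89.9, 172.8]
contact_force: [-0.4, -0.5, 1.4]
gripper_width: 0.0616
```

Call:
step_arm:
  steps:
    - [[0, 0, 0], 0]
    - [[0, 0, 0], 0]
    - [[0, 0, 0], 0]
    - [[0, 0, 0], 0]
    - [[0, 0, 0], 0]
    - [[0, 0, 0], 0]
    - [[0, 0, 0], 0]
    - [[0, 0, 0], 0]
    - [[0, 0, 0], 0]
    - [[0, 0, 0], 0]
    - [[0, 0, 0], 0]
  fingers: 1
  grip_force: 20

```text
time_s: 17.5
tcp_pos: [0.5378, -0.1681, 0.1581]
eef_rot: [-114.3, 90.0, -28.9]
contact_force: [1.0, 0.2, 0.7]
gripper_width: 0.0154
```

Run:
```python
from h import *
to()
s,p,R=pose()
c=np.array([.4988,-.1852])
v=p[:2]-c; print("wheel deg", np.degrees(np.arctan2(v[1],v[0]))-YAW, "r",np.linalg.norm(v))
a=capture("wrist");a=a[130:330,160:360];cv2.imwrite("pics/w12c.png",cv2.resize(a,None,fx=3,fy=3,interpolation=cv2.INTER_CUBIC))
```

```text
t 17.5 p [ 0.5378 -0.1681  0.1581] w 0.01544007349781673 F [0.9611 0.2197 0.6622]
tool y dir deg 175.3102416984277 x [ 0.0001 -0.0001 -1.    ]
wheel deg 28.36556832385245 r 0.04259252790464533
```

View pics/w12c.png

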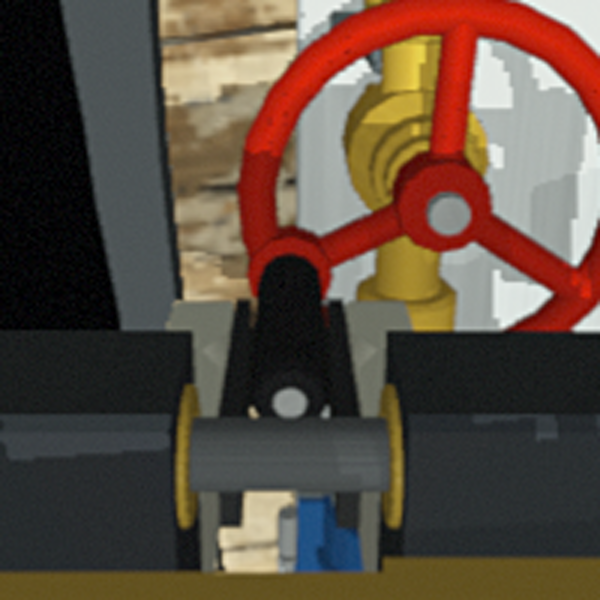

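Run:
```python
import numpy as np
f=lambda a,b:(round(-(np.cos(np.radians(b))-np.cos(np.radians(a)))*2.1,2),round((np.sin(np.radians(b))-np.sin(np.radians(a)))*2.1,2))
print("28.4>15",f(28.4,15))
for a in range(15,-345,-15): print(a,a-15,f(a,a-15))
```

```text
28.4>15 (np.float64(-0.18), np.float64(-0.46))
15 0 (np.float64(-0.07), np.float64(-0.54))
0 -15 (np.float64(0.07), np.float64(-0.54))
-15 -30 (np.float64(0.21), np.float64(-0.51))
-30 -45 (np.float64(0.33), np.float64(-0.43))
-45 -60 (np.float64(0.43), np.float64(-0.33))
-60 -75 (np.float64(0.51), np.float64(-0.21))
-75 -90 (np.float64(0.54), np.float64(-0.07))
-90 -105 (np.float64(0.54), np.float64(0.07))
-105 -120 (np.float64(0.51), np.float64(0.21))
-120 -135 (np.float64(0.43), np.float64(0.33))
-135 -150 (np.float64(0.33), np.float64(0.43))
-150 -165 (np.float64(0.21), np.float64(0.51))
-165 -180 (np.float64(0.07), np.float64(0.54))
-180 -195 (np.float64(-0.07), np.float64(0.54))
-195 -210 (np.float64(-0.21), np.float64(0.51))
-210 -225 (np.float64(-0.33), np.float64(0.43))
-225 -240 (np.float64(-0.43), np.float64(0.33))
-240 -255 (np.float64(-0.51), np.float64(0.21))
-255 -270 (np.float64(-0.54), np.float64(0.07))
-270 -285 (np.float64(-0.54), np.float64(-0.07))
-285 -300 (np.float64(-0.51), np.float64(-0.21))
-300 -315 (np.float64(-0.43), np.float64(-0.33))
-315 -330 (np.float64(-0.33), np.float64(-0.43))
-330 -345 (np.float64(-0.21), np.float64(-0.51))
```

First a short arc to check that the wheel follows.

Call:
step_arm:
  steps:
    - [[0, -0.18, -0.46], 0]
    - [[0, -0.07, -0.54], 0]
    - [[0, 0.07, -0.54], 0]
    - [[0, 0.21, -0.51], 0]
    - [[0, 0.33, -0.43], 0]
    - [[0, 0.43, -0.33], 0]
    - [[0, 0.51, -0.21], 0]
    - [[0, 0.54, -0.07], 0]

```text
time_s: 18.22
tcp_pos: [0.4962, -0.2264, 0.1581]
eef_rot: [-33.9, 89.8, 51.3]
contact_force: [2.9, 11.9, 1.1]
gripper_width: 0.0153
```

```bash
cat >> h.py <<'E'
def wheel(c=(.4988,-.1852)):
    s,p,R=pose(); v=p[:2]-np.array(c)
    print("t",s["time_s"],"p",p,"w",s["gripper_width"],"F",s["contact_force"],"wheel deg",np.degrees(np.arctan2(v[1],v[0]))-YAW,"r",np.linalg.norm(v),"board xy off",v@bx[:2],v@by[:2])
E
python3 - <<'E'
from h import *
wheel()
a=capture("wrist");cv2.imwrite("pics/w13.png",a)
E
```

```text
t 18.2167 p [ 0.4962 -0.2264  0.1581] w 0.015321911285726887 F [ 2.8763 11.9404  1.1414] wheel deg -88.99496721371635 r 0.04125550692445205 board xy off 0.000723631149645551 -0.041249160107240654
```

View pics/w13.png

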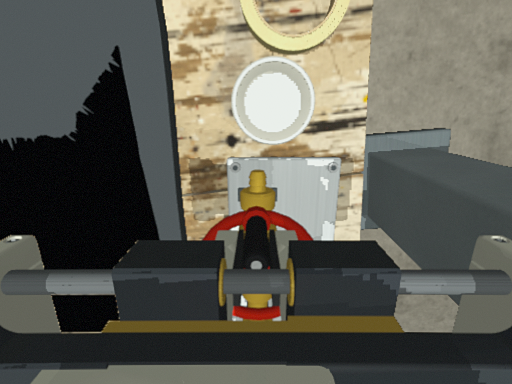

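Call:
step_arm:
  steps:
    - [[0, 0.54, 0.11], 0]
    - [[0, 0.51, 0.21], 0]
    - [[0, 0.43, 0.33], 0]
    - [[0, 0.33, 0.43], 0]
    - [[0, 0.21, 0.51], 0]
    - [[0, 0.07, 0.54], 0]

```text
time_s: 18.77
tcp_pos: [0.4568, -0.1802, 0.1582]
eef_rot: [140.1, 90.0, -134.6]
contact_force: [2.5, -2.6, -1.7]
gripper_width: 0.0151
```

Run:
```python
from h import *
wheel()
```

```text
t 18.7667 p [ 0.4568 -0.1802  0.1582] w 0.01508961524020298 F [ 2.4722 -2.5866 -1.6654] wheel deg 177.84423648458738 r 0.042261696836560246 board xy off -0.04223178640562956 0.001589728434232971
```

Call:
step_arm:
  steps:
    - [[0, -0.07, 0.54], 0]
    - [[0, -0.21, 0.51], 0]
    - [[0, -0.33, 0.43], 0]
    - [[0, -0.43, 0.33], 0]
    - [[0, -0.51, 0.21], 0]
    - [[0, -0.54, 0.07], 0]
    - [[0, -0.54, -0.07], 0]
    - [[0, -0.51, -0.21], 0]
    - [[0, -0.43, -0.33], 0]
    - [[0, -0.33, -0.43], 0]
    - [[0, 0, 0], 0]

```text
time_s: 19.68
tcp_pos: [0.5382, -0.1685, 0.158]
eef_rot: [133.1, 89.9, -141.7]
contact_force: [-2.9, -3.0, 7.4]
gripper_width: 0.015
```

Run:
```python
from h import *
wheel()
cv2.imwrite("pics/w14.png",capture("wrist"))
```

```text
t 19.6833 p [ 0.5382 -0.1685  0.158 ] w 0.015042817673696512 F [-2.9463 -3.0141  7.424 ] wheel deg 27.55936035211996 r 0.04282051992223083 board xy off 0.0379617598893788 0.01981165597599853
```

View pics/w14.png

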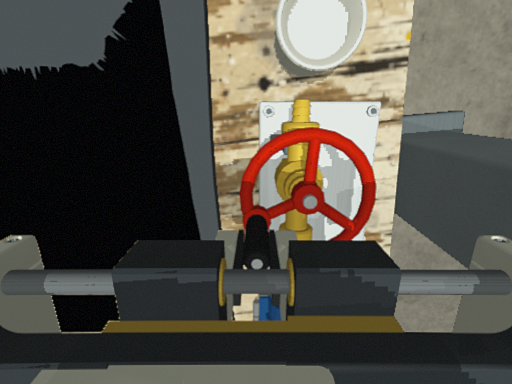

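Call:
step_arm:
  steps:
    - [[0, -0.1, -0.23], 0]
    - [[0, -0.08, -0.23], 0]
    - [[0, -0.05, -0.27], 0]
    - [[0, -0.02, -0.27], 0]
    - [[0, 0, 0], 0]

```text
time_s: 20.15
tcp_pos: [0.5409, -0.1873, 0.158]
eef_rot: [34.3, 89.9, 119.5]
contact_force: [-4.4, 3.2, 7.8]
gripper_width: 0.0155
```

Call:
step_arm:
  steps:
    - [[0, 0, -0.1], 0]
    - [[0, 0, -0.1], 0]
    - [[0, 0, 0], 0]

```text
time_s: 20.4
tcp_pos: [0.5409, -0.1883, 0.1579]
eef_rot: [-0.7, 89.7, 84.6]
contact_force: [-4.4, 17.2, 10.3]
gripper_width: 0.0151
```

Run:
```python
from h import *
wheel()
cv2.imwrite("pics/w15.png",capture("wrist"))
```

```text
t 20.4 p [ 0.5409 -0.1883  0.1579] w 0.01508632936958035 F [-4.3745 17.2243 10.3211] wheel deg 0.42709049772287067 r 0.0422283783111107 board xy off 0.042227205124898956 0.00031477313416427536
```

Call:
step_arm:
  steps:
    - [[-0.05, 0, 0.17], 0]
    - [[0, 0.07, 0.54], 0]
    - [[0, 0.21, 0.51], 0]
    - [[0, 0.33, 0.43], 0]
    - [[0, 0.43, 0.33], 0]
    - [[0, 0.51, 0.21], 0]
    - [[0, 0.54, 0.07], 0]

```text
time_s: 21.03
tcp_pos: [0.5009, -0.1414, 0.1584]
eef_rot: [95.8, 89.9, -178.9]
contact_force: [1.1, -7.4, -11.6]
gripper_width: 0.0153
```

Run:
```python
from h import *
wheel()
```

```text
t 21.0333 p [ 0.5009 -0.1414  0.1584] w 0.015304477011098782 F [  1.1292  -7.4354 -11.6176] wheel deg 91.9130370825967 r 0.04384928771637907 board xy off -0.0014638029009078886 0.04382484813779833
```

View pics/w15.png

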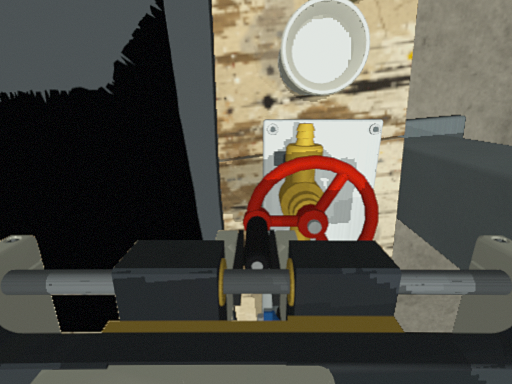

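Call:
step_arm:
  steps:
    - [[0.03, 0.54, -0.1], 0]
    - [[0, 0.51, -0.21], 0]
    - [[0, 0.43, -0.33], 0]
    - [[0, 0.33, -0.43], 0]
    - [[0, 0.21, -0.51], 0]
    - [[0, 0.07, -0.54], 0]
    - [[0, -0.07, -0.54], 0]
    - [[0, -0.21, -0.51], 0]
    - [[0, -0.33, -0.43], 0]
    - [[0, -0.43, -0.33], 0]
    - [[0, -0.51, -0.21], 0]
    - [[0, -0.54, -0.07], 0]

```text
time_s: 22.03
tcp_pos: [0.4954, -0.2264, 0.1582]
eef_rot: [45.9, 89.9, 131.1]
contact_force: [-1.4, 11.9, -3.0]
gripper_width: 0.0154
```

```bash
sed -i 's/c=(.4988,-.1852)/c=(.4989,-.1839)/' h.py
python3 - <<'E'
from h import *
wheel()
cv2.imwrite("pics/w16.png",capture("wrist"))
E
```

```text
t 22.0333 p [ 0.4954 -0.2264  0.1582] w 0.015437903717393472 F [-1.3553 11.8973 -3.0462] wheel deg -90.00417765952163 r 0.04259957189061915 board xy off -3.1061015048720206e-06 -0.04259957177738014
```

View pics/w16.png

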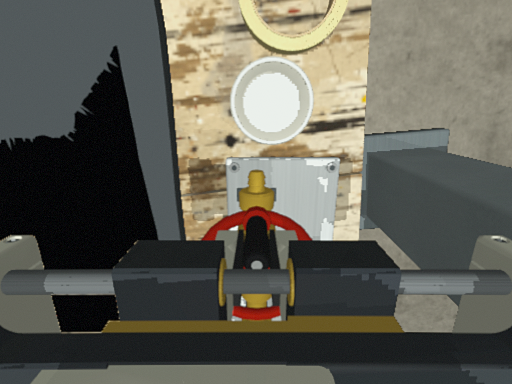

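Call:
step_arm:
  steps:
    - [[0, -0.54, 0.11], 0]
    - [[0, -0.51, 0.21], 0]
    - [[0, -0.43, 0.33], 0]
    - [[0, -0.33, 0.43], 0]
    - [[0, -0.21, 0.51], 0]
    - [[0, -0.07, 0.54], 0]
    - [[0, 0.07, 0.54], 0]
    - [[0, 0.21, 0.51], 0]
    - [[0, 0.33, 0.43], 0]
    - [[0, 0.43, 0.33], 0]
    - [[0, 0.51, 0.21], 0]
    - [[0, 0.54, 0.07], 0]

```text
time_s: 23.08
tcp_pos: [0.5016, -0.1413, 0.1583]
eef_rot: [-122.8, 89.9, -37.5]
contact_force: [1.2, -9.7, -12.1]
gripper_width: 0.0154
```

Run:
```python
from h import *
wheel()
```

```text
t 23.0833 p [ 0.5016 -0.1413  0.1583] w 0.01536908171023365 F [  1.2069  -9.7322 -12.106 ] wheel deg 91.08116503089326 r 0.04268550801752356 board xy off -0.0008054230213459185 0.042677908670303355
```

Now 450°; next half turn to 630°.

Call:
step_arm:
  steps:
    - [[0.03, 0.54, -0.11], 0]
    - [[0, 0.51, -0.21], 0]
    - [[0, 0.43, -0.33], 0]
    - [[0, 0.33, -0.43], 0]
    - [[0, 0.21, -0.51], 0]
    - [[0, 0.07, -0.54], 0]
    - [[0, -0.07, -0.54], 0]
    - [[0, -0.21, -0.51], 0]
    - [[0, -0.33, -0.43], 0]
    - [[0, -0.43, -0.33], 0]
    - [[0, -0.51, -0.21], 0]
    - [[0, -0.54, -0.07], 0]

```text
time_s: 24.08
tcp_pos: [0.4966, -0.2265, 0.158]
eef_rot: [-2.4, 89.9, 82.9]
contact_force: [-1.6, 12.8, 3.7]
gripper_width: 0.0158
```

Run:
```python
from h import *
wheel()
```

```text
t 24.0833 p [ 0.4966 -0.2265  0.158 ] w 0.01577322167413311 F [-1.6101 12.8437  3.7124] wheel deg -88.39634334920679 r 0.04268237907098958 board xy off 0.0011944849186695714 -0.04266566170749869
```

Call:
step_arm:
  steps:
    - [[0, -0.54, 0.11], 0]
    - [[0, -0.51, 0.21], 0]
    - [[0, -0.43, 0.33], 0]
    - [[0, -0.33, 0.43], 0]
    - [[0, -0.21, 0.51], 0]
    - [[0, -0.07, 0.54], 0]
    - [[0, 0, 0], 0]
    - [[0, 0, 0], 0]

```text
time_s: 24.75
tcp_pos: [0.5409, -0.187, 0.1581]
eef_rot: [153.7, 90.0, -120.9]
contact_force: [-2.2, 0.7, 4.0]
gripper_width: 0.0151
```

Run:
```python
from h import *
wheel()
cv2.imwrite("pics/w17.png",capture("wrist"))
i=capture("scene")[150:320,150:330];cv2.imwrite("pics/s17c.png",cv2.resize(i,None,fx=3.5,fy=3.5,interpolation=cv2.INTER_CUBIC))
i=capture("top")[150:260,140:350];cv2.imwrite("pics/t17c.png",cv2.resize(i,None,fx=3.8,fy=3.8,interpolation=cv2.INTER_CUBIC))
```

```text
t 24.75 p [ 0.5409 -0.187   0.1581] w 0.015106877811545228 F [-2.1603  0.688   3.9602] wheel deg 0.4753870675207077 r 0.042067385749302216 board xy off 0.04206593776952022 0.0003490320206611907
```

View pics/w17.png

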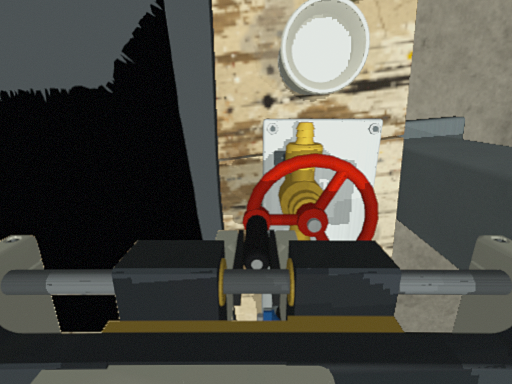

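View pics/s17c.png

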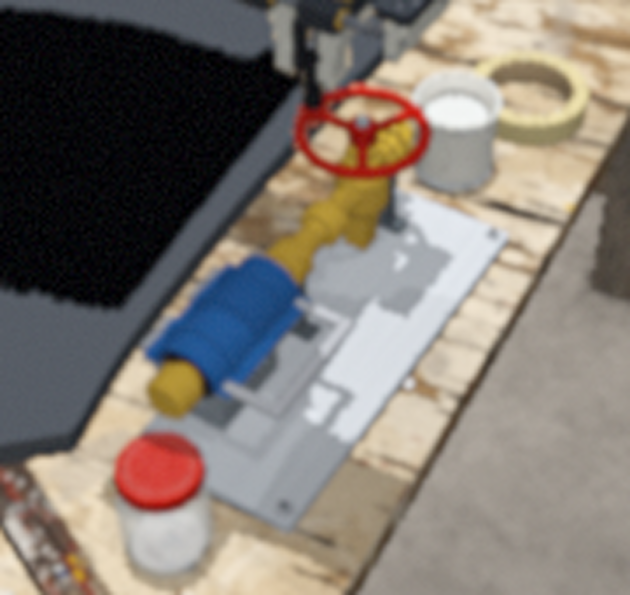

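View pics/t17c.png

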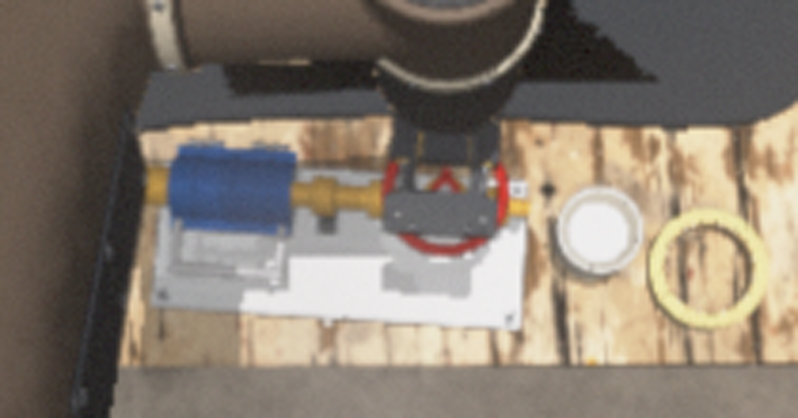

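Run:
```python
from h import *
S=camera_model("scene");f=lambda X:((proj(S,X)+.5-np.array([150,150]))*3.5)
for ang in (0,5,10):
    a=np.radians(ang+1.6)
    q=[bw(.068-.105*np.cos(a),.085+y,.075+.105*np.sin(a)) for y in(-.043,.043)]
    print(ang,f(q))
i=cv2.imread("pics/s17c.png")[230:480,120:400];cv2.imwrite("pics/s17d.png",cv2.resize(i,None,fx=2.5,fy=2.5,interpolation=cv2.INTER_CUBIC))
```

```text
0 [[347.1614 324.5252]
 [277.4588 410.3502]]
5 [[346.4344 314.8988]
 [276.2452 400.7261]]
10 [[344.6732 304.7942]
 [273.9584 390.559 ]]
```

View pics/s17d.png

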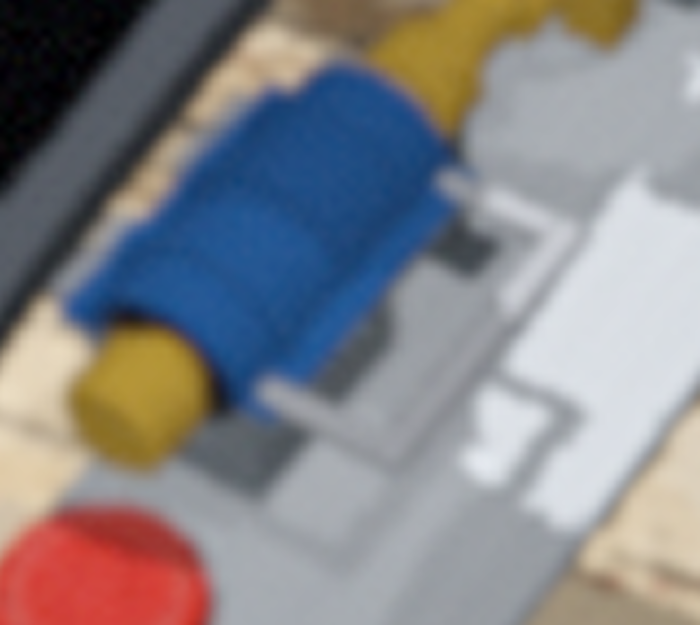

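Run:
```python
from h import *
wheel(); print(close_job())
```

```text
t 24.9 p [ 0.5408 -0.1872  0.1581] w 0.015288756329393579 F [-1.9004  1.8056  4.134 ] wheel deg 0.14187075908789826 r 0.04202836567707033 board xy off 0.04202823683645069 0.00010406682830035558
the job is handed in; nothing more can be done
None
```

The job is handed in at 24.9 s. The housing is shut and the valve wheel stands two turns off its stop, with the gripper still on the black handle.

- **Housing:** I swung the blue half down by its bar and pressed it onto its stop until about 16 N came back. In the last scene picture the bar's ends lay within about 4 px, in the 3.5-times enlarged view, of where they should be when closed. That is about 1 to 2 degrees of cover angle.
- **Wheel:** I wound it clockwise about 388 degrees until it resisted with about 17 N at 0 degrees. I then backed it off 720 degrees with the grip unbroken. The final angle from the arm's position was 0.1 to 0.5 degrees past two turns, and the wrist picture matched the one taken at the stop.
- **Grip:** The fingers read 15.3 mm on the 16 mm handle, at a height of 158 mm.
- **Jar, tin and tape roll:** They looked unmoved in the pictures, but I did not re-measure their positions.

**What disagreed:**
- **Missed grasp:** The first pinch of the bar closed on nothing. The fingertips seemed to reach only a few mm past the grasp point, not the stated 19 mm. A push from behind then passed over the bar as well. Going about 20 mm lower fixed the grasp.
- **Wheel centre:** It came out about 1.3 mm from the camera estimate. I corrected for this during winding, and side forces stayed at or below about 13 N until the deliberate 17 N push at the stop.

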